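# Unlock and open a countertop show case

## Task

Unlock the wooden show case on the dresser by turning the steel wing knob on its lid a quarter turn clockwise (seen from above), as far as it goes, while the lid is still down. Then swing the lid up on its rear hinge and leave it standing open by itself at 65 degrees or steeper. Do not shift the case's neighbours: the candle jar, the salve tin and the bell.

Things in the scene. Friction and masses are not known exactly. Their poses are not given: they have to be found in the camera images.
- case: Show case, a fixed lined wooden tray 170 (x) x 240 (y) x 90 mm high without its lid, which lies on top. Origin at the centre of its underside, z up; its -x side is the front (towards the robot), its +x side carries the lid's hinge. It is turned up to 26 degrees either way.
- latch (a joint): Wing knob of the quarter-turn cam latch, rad. 0 = locked (wing parallel to the case's front edge), grows clockwise seen from above, stop at 1.57 = unlocked (wing points from the front to the hinge). It starts between 0 and 0.2. Friction 0.08 N m, no spring: it stays where it is left. Until about 1.1 its cam holds the lid down, with under 3 mm of play.
- knob_grip (a point): Middle of the steel wing to grip: an upright flat bar 64 mm long, 14 mm thick, 30 mm high; its underside is 12 mm, its top 42 mm above the lid (42 mm rosette below). The point is half-way up, on the knob's axis, 27 mm above the lid, 129 mm over the dresser when shut, 125 mm in front of the hinge line. Axes turn with the knob: y along the wing, x across it, z away from the lid.
- lid (a joint): Lid hinge, rad. 0 = shut, grows as the front edge rises, stop at 1.4. Stiff friction hinge (0.45 N m, lid about 0.4 kg): the lid stays at whatever angle it is left; about 6 N at the knob or 5 N at the front edge lift it. Once the wing is turned, its flat sides face along the hinge line, so fingers that stay upright can lift the lid by it: the wing pivots between them.
- lid_hinge (a point): Middle of the lid's hinge line, at the case's rear upper rim, 90 mm over the dresser. Axes turn with the lid: y is the hinge line (the lid opens by a positive turn about +y), -x points to the front edge, z is the lid's normal, its underside at z = 0. The lid is a wooden frame with a glass pane, 182 (x) x 244 (y) x 12 mm; the cam hangs to 25 mm below its front part.
- lid_front_edge (a point): Middle of the lid's front edge, half-way up its 12 mm thickness, 182 mm from the hinge line; it stands out 12 mm in front of the case. Same axes as lid_hinge.
- jar_mid (a point): Loose candle jar of amber glass with a black cap, 57 mm across, 87 mm high, left of the case; the point is on its axis 39 mm up. To be left alone.
- tin_mid (a point): Loose round salve tin, 53 mm across, 22 mm high, front left of the case; the point is on its axis 11 mm up. To be left alone.
- bell_mid (a point): Loose counter bell, 71 mm across, 62 mm high, front right of the case; the point is on its axis 31 mm up. To be left alone.

How it is judged:
By the outcome, as a careful person would: the job done as asked, in the order asked, and still so for the second after the job is handed in, with the robot touching nothing.
It also fails if it takes over 40 s, if anything falls off the work surface, if the arm or the gripper's body presses on something with over 40 N, if the wrist force passes 120 N, or if a joint passes its speed limit or range.

## Robot

A 7-joint arm with a two-finger parallel gripper is mounted at the origin on a cart in front of the work surface, level with it; the furniture and walls round the work are solid. World frame = base frame: x ahead of the robot, y to its left, z up, the work surface at z = 0. Lengths are in mm, angles in rad, forces in N, time in s.
With the tool pointing down it reaches from about 400 to 900 mm from the base axis. Payload 5.5 kg.
Tool frame: the origin (TCP) lies at the very end of the fingers, on their centre line; the grasp point (between the pads) lies 19 mm behind it; z points along the fingers, y is the direction in which the jaws open and shut (so a half turn about z gives the same grasp; the last joint's range is limited). The gripper opens to 92 mm and grips with 3 to 60 N. Pads are 19 mm wide; open, the fingers measure 130 mm over their backs; the gripper's body (75 mm by 190 mm) begins 47 mm behind the grasp point.
Start: joints at [-1.001, 0.501, -0.427, 1.55, 0.221, 1.138, -0.21], TCP at [196.268, 619.66, 226.729] pointing down, gripper open.
Joint ranges: [-2.88, 2.88], [-0.31, 2.03], [-1.54, 1.56], [0.2, 2.42], [-1.41, 4.55], [0.19, 2.02], [-2.57, 2.57]. Speed limits (rad/s): [2.57, 2.57, 3.14, 3.14, 3.14, 3.14, 3.14].

## Interface

Orientations are given as a unit quaternion [x, y, z, w].
In Python, from bench import manip gives the robot as it stands.
- The arm moves only by the tool jog_arm, never from a script. Its argument "moves" is a list of rows, each a list of 4 numbers: the shift along the tool's x, y, z in cm, then the turn about the tool's z in degrees. In form: [[tx, ty, tz, twist], ...]. A call has 1 to 20 rows; each row shifts and turns the commanded pose from where the row before left it, along the tool's axes as they then stand; what a row does not reach is not made up. A row lasts 1/12 s, in which the tool goes at most 41.7 mm and 7.16 degrees, less where a joint would pass 70% of its speed; a pose out of reach is approached as far as the arm can. A call with a gripper value outside its range is refused whole. "fingers" is the closure in counts, from 0 (fully open) to 255 (shut), set as the call begins (left out, the last holds). The fingers move at their own pace and stop on an object; the grip force is fixed at half the most. Time passes only in rows, so rows that do not move let the fingers close. It gives the time, the measured TCP pose, the force and the opening at its end, in the units of the state.
- manip.state(): the state, without advancing time (a new reading comes with each control period).
- manip.grab_frame(name): name is "side" or "top"; returns the picture (420x560x3 uint8, red, green, blue); there is no depth.
- manip.get_calibration(name): a dict with "K" (3x3 intrinsics, pixels), "rvec" (rotation vector, rad) and "tvec" (3), from world to camera coordinates, as OpenCV has them. Camera axes: x right, y down, z forward; pixel columns grow to the right and rows downward; lengths in mm; the calibration is good to about 2 mm. A picture is of the moment at which its call begins. get_calibration takes no time and is no camera call.
- manip.sign_off(): hands the job in, once; it reports no verdict.
The state is a dict: "clock": time; "joints": joint angles; "qvel": joint speeds; "effort": joint torques, N m; "tool_pos": TCP position; "ee_rot": TCP orientation; "contact_force": force on the tool from outside, world axes, zero at the start; "moment": the same for the moment, N m; "opening": finger opening in mm.
Only numpy, scipy, OpenCV 4.12 (cv2) and the standard library are available. Lean on these libraries where they do the work, as an engineer would, in place of code of your own. Each camera call takes 0.05 s, during which the arm holds its last target.

## Working session

There is one attempt and no reset: what is moved stays moved. The work goes in short steps, Python scripts to look and compute and a tool call to move; the robot and the scene stay as the last step left them, time stands still between calls to the robot, and variables do not carry over. Pictures are saved under pics/ and viewed, and the job is handed in when it is done.

Besides the shell and the picture viewer there is one more tool, called after "Request:" as name(argument=value, ...) on one line, values as JSON. jog_arm: Moves the arm, as the interface text tells. Its arguments: {"type":"object","properties":{"moves":{"type":"array"},"fingers":{"type":"number"}},"required":["moves"]}

```bash
mkdir -p pics; ls
python3 - <<'E'
from bench import manip
import cv2
print(manip.state())
for n in("side","top"):
    c=manip.get_calibration(n);print(n,c)
    cv2.imwrite(f"pics/{n}0.png",cv2.cvtColor(manip.grab_frame(n),cv2.COLOR_RGB2BGR))
E
```

```text
pics
{'clock': 0.0, 'joints': array([-1.00079593,  0.50185706, -0.42678418,  1.55144794,  0.22078438,
        1.13829061, -0.21029008]), 'qvel': array([-0.00066445,  0.00075451, -0.00023965,  0.00011588, -0.00026655,
        0.0009255 ,  0.00070785]), 'effort': array([ 3.16881315e-04, -5.66597843e+01, -5.81585974e+00, -2.79118037e+01,
       -6.86260988e-02,  3.11279751e-02,  1.84234941e-04]), 'tool_pos': array([196.13533492, 618.967349  , 225.67280829]), 'ee_rot': array([ 1.52773692e-01,  9.88260719e-01, -9.56704980e-04, -1.89039153e-04]), 'contact_force': array([-0.55616886,  0.04092244, -0.43979156]), 'moment': array([-0.01063771,  0.00360474, -0.03093558]), 'opening': 91.62716920534531}
side {'K': array([[512.63664376,   0.        , 283.76850715],
       [  0.        , 512.63664376, 209.39974426],
       [  0.        ,   0.        ,   1.        ]]), 'rvec': array([ 2.37648419, -1.20219662,  0.30195118]), 'tvec': array([-270.55594059,  390.38269824, 1366.47276832])}
top {'K': array([[422.38508675,   0.        , 278.22230537],
       [  0.        , 422.38508675, 216.09781495],
       [  0.        ,   0.        ,   1.        ]]), 'rvec': array([ 2.17423163, -2.14507894,  0.12169453]), 'tvec': array([  21.31445951,  501.41389039, 1112.72369613])}
```

View pics/side0.png

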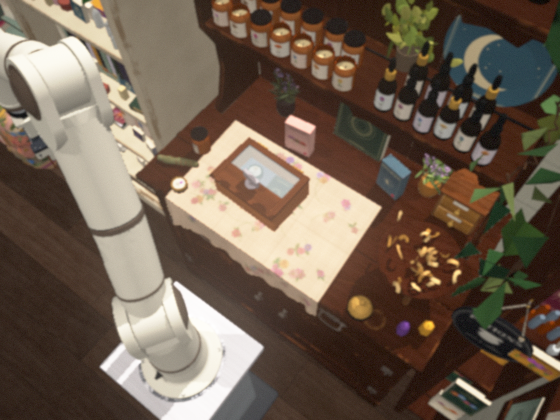

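View pics/top0.png

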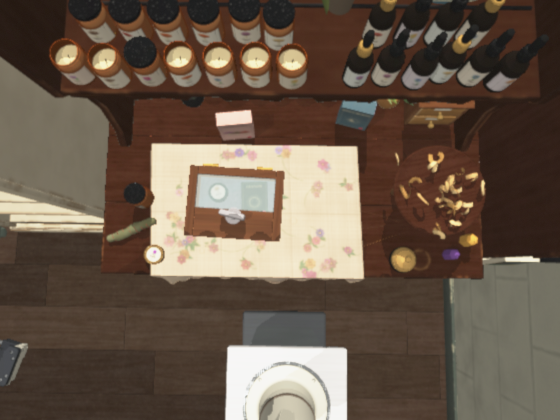

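The overview pictures show the case at about (235,205) in the top view, with the wing at (232,214). The jar is at (137,195), the tin at (154,255) and the bell at (403,260). I'll enlarge these areas next.

```bash
cat > h.py <<'E'
import numpy as np,cv2
from bench import manip
def cal(n):
    c=manip.get_calibration(n);return np.array(c["K"]),np.array(c["rvec"]),np.array(c["tvec"])
def proj(n,P):
    K,r,t=cal(n);return cv2.projectPoints(np.array(P,float).reshape(-1,1,3),r,t,K,None)[0].reshape(-1,2)
def back(n,uv,z):
    K,r,t=cal(n);R=cv2.Rodrigues(r)[0];C=-R.T@t
    d=R.T@np.linalg.inv(K)@np.array([uv[0],uv[1],1.]);return C+d*(z-C[2])/d[2]
def crop(src,out,x0,y0,w,h,s):
    im=cv2.imread(src)[y0:y0+h,x0:x0+w];cv2.imwrite(out,cv2.resize(im,None,fx=s,fy=s,interpolation=cv2.INTER_CUBIC))
E
python3 - <<'E'
from h import *
crop("pics/top0.png","pics/top0c.png",170,150,130,100,6)
crop("pics/side0.png","pics/side0c.png",190,120,130,110,5)
for uv,z in(((137,195),60),((154,255),11),((403,260),31)):print(back("top",uv,z))
E
```

```text
[548.75243349 402.68514947  60.        ]
[392.1776846  364.58345243  11.        ]
[ 387.53458006 -306.00004594   31.        ]
```

View pics/top0c.png

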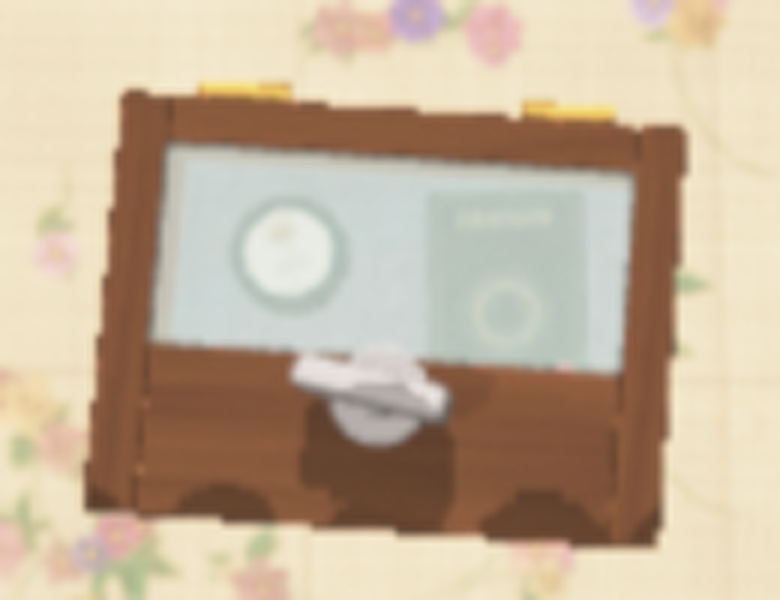

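View pics/side0c.png

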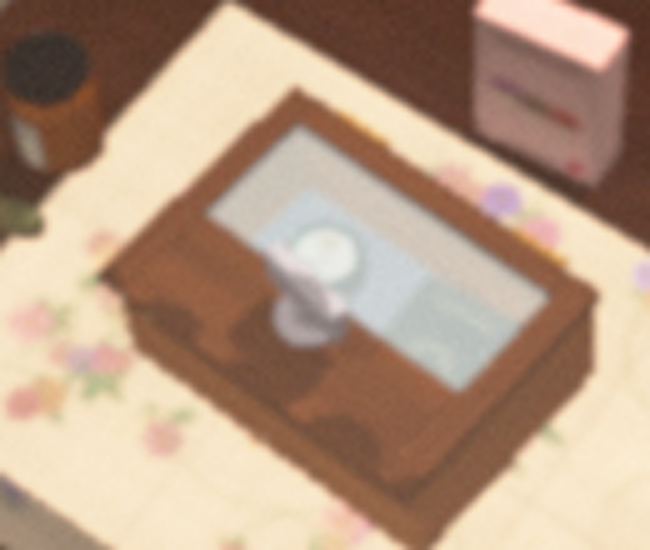

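Run:
```python
from h import *
from scipy.optimize import least_squares
T=np.array([[122,92],[686,130],[658,545],[87,510]])/6-.42+[170,150]
S=np.array([[297,90],[598,297],[405,490],[103,277]])/5-.4+[190,120]
for n in("top","side"):
    K,r,t=cal(n);R=cv2.Rodrigues(r)[0];print(n,"cam",-R.T@t)
# hinge frame: lid corners, x -182..0 ,y +-122, top 102
L=np.array([[0,122],[0,-122],[-182,-122],[-182,122.]])
def pts(p):
    c,s=np.cos(p[2]),np.sin(p[2]);xy=L@np.array([[c,s],[-s,c]])+p[:2]
    return np.c_[xy,np.full(4,102)]
def f(p,w=(1,1)):
    return np.r_[w[0]*(proj("top",pts(p))-T).ravel(),w[1]*(proj("side",pts(p))-S).ravel()]
for w in((1,1),(1,0),(0,1)):
    s=least_squares(f,[600,150,0],args=(w,),x_scale=[100,100,.1]);print(s.x,np.degrees(s.x[2]));print(f(s.x).reshape(-1,2).round(1).tolist())
    x,y,a=s.x
    k=np.array([x-125*np.cos(a),y-125*np.sin(a)]);print("knob",k)
p=least_squares(f,[600,150,0],x_scale=[100,100,.1]).x
x,y,a=p
k=np.array([x-125*np.cos(a),y-125*np.sin(a)])
for th in(0,.1,.2):
  b=a-th
  for n,o,sc in(("top",(170,150),6),("side",(190,120),5)):
    P=[[k[0]-s*32*np.sin(b)+q*7*np.cos(b),k[1]+s*32*np.cos(b)+q*7*np.sin(b),144] for s in(1,-1) for q in(1,-1)]
    print(th,n,((proj(n,P)-o+.4)*sc).round().tolist())
```

```text
top cam [ 368.57576642   22.90779444 1163.46523667]
side cam [ -95.93261984 -425.16940115 1379.44731955]
[ 6.15671608e+02  1.34827887e+02 -5.22982567e-02] -2.9964693837813785
[[-0.1, -0.1], [0.7, -0.3], [0.7, 1.4], [-0.8, 0.9], [0.1, -1.8], [1.7, -1.7], [0.6, 1.7], [-1.5, -1.3]]
knob [490.84251314 141.36218946]
[ 6.16965134e+02  1.35302903e+02 -5.06484315e-02] -2.9019413612065796
[[-0.3, -0.5], [0.5, -0.9], [0.6, 0.8], [-0.9, 0.5], [0.2, -2.1], [1.8, -2.1], [0.9, 1.3], [-1.3, -1.5]]
knob [492.12542839 141.63125082]
[ 6.13479943e+02  1.33767445e+02 -5.46262777e-02] -3.129855165468216
[[0.3, 0.7], [1.1, 0.6], [0.9, 2.4], [-0.6, 1.6], [-0.0, -1.3], [1.5, -0.9], [0.3, 2.4], [-1.7, -0.7]]
knob [488.6663981  140.59233434]
0 top [[294.0, 365.0], [291.0, 399.0], [451.0, 376.0], [449.0, 410.0]]
0 side [[274.0, 241.0], [258.0, 257.0], [358.0, 300.0], [342.0, 316.0]]
0.1 top [[297.0, 358.0], [290.0, 391.0], [452.0, 384.0], [446.0, 417.0]]
0.1 side [[279.0, 238.0], [261.0, 253.0], [355.0, 304.0], [337.0, 319.0]]
0.2 top [[300.0, 350.0], [291.0, 383.0], [452.0, 392.0], [442.0, 425.0]]
0.2 side [[284.0, 236.0], [265.0, 249.0], [351.0, 308.0], [332.0, 321.0]]
```

```bash
cat >> h.py <<'E'
def model(p,th,lid=0):
    x,y,a=p;c,s=np.cos(a),np.sin(a)
    cl,sl=np.cos(lid),np.sin(lid)
    def W(q):
        q=np.atleast_2d(np.array(q,float)); q=np.c_[q[:,0]*cl+q[:,2]*sl,q[:,1],-q[:,0]*sl+q[:,2]*cl]
        return np.c_[x+c*q[:,0]-s*q[:,1],y+s*q[:,0]+c*q[:,1],90+q[:,2]]
    def box(cx,cy,ang,hx,hy,z0,z1):
        e=[]
        ca,sa=np.cos(ang),np.sin(ang)
        cs=[(cx+u*hx*ca-v*hy*sa,cy+u*hx*sa+v*hy*ca) for u,v in((1,1),(1,-1),(-1,-1),(-1,1))]
        for i in range(4):
            A,B=cs[i],cs[(i+1)%4]
            e+=[((*A,z0),(*B,z0)),((*A,z1),(*B,z1)),((*A,z0),(*A,z1))]
        return e
    return [(W(A)[0],W(B)[0]) for A,B in box(-91,0,0,91,122,0,12)+box(-125,0,-th,7,32,24,54)]
def overlay(n,src,out,x0,y0,w,h,sc,p,th,lid=0):
    im=cv2.resize(cv2.imread(src)[y0:y0+h,x0:x0+w],None,fx=sc,fy=sc,interpolation=cv2.INTER_CUBIC)
    for A,B in model(p,th,lid):
        q=((proj(n,[A,B])-[x0,y0]+.5)*sc).round().astype(int);cv2.line(im,tuple(map(int,q[0])),tuple(map(int,q[1])),(0,255,0),1)
    cv2.imwrite(out,im)
E
python3 - <<'E'
from h import *
p=(616,134.8,-.0515)
overlay("top","pics/top0.png","pics/ot.png",170,150,130,100,6,p,.15)
overlay("side","pics/side0.png","pics/os.png",190,120,130,110,6,p,.15)
E
```

```text
(no output)
```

View pics/ot.png

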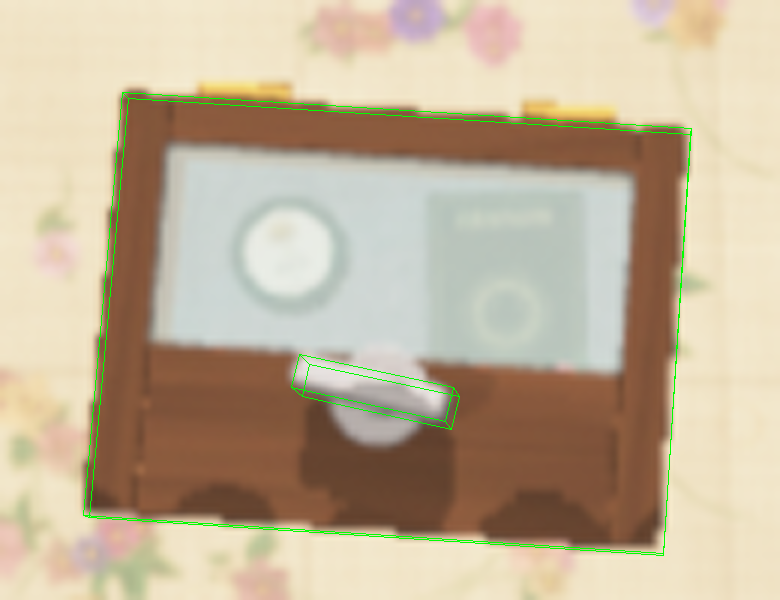

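View pics/os.png

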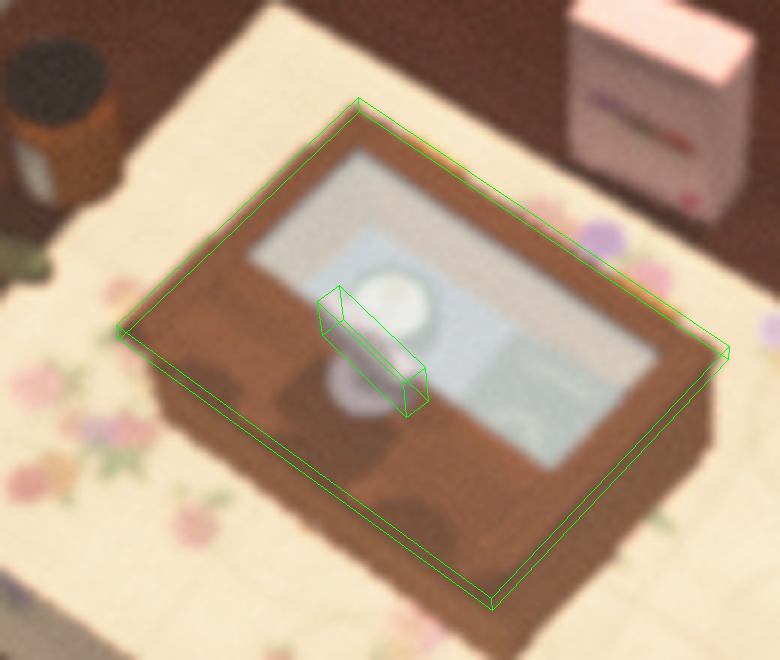

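The model overlay fits both pictures to about 1 px (roughly 3 mm). That puts the knob axis at about (491.5, 142), the case yaw at −3° and the wing already turned about 0.13 rad. I'll move above the knob now.

Request:
jog_arm(moves=[[-2.13, -1.83, 0, 0], [-2.13, -1.83, 0, 0], [-2.13, -1.83, 0, 0], [-2.13, -1.83, 0, 0], [-2.13, -1.83, 0, 0], [-2.13, -1.83, 0, 0], [-2.13, -1.83, 0, 0], [-2.13, -1.83, 0, 0], [-2.13, -1.83, 0, 0], [-2.13, -1.83, 0, 0], [-2.13, -1.83, 0, 0], [-2.13, -1.83, 0, 0], [-2.13, -1.83, 0, 0], [-2.13, -1.83, 0, 0], [-2.13, -1.83, 0, 0], [-2.13, -1.83, 0, 0], [-2.13, -1.83, 0, 0], [-2.13, -1.83, 0, 0], [-2.13, -1.83, 0, 0], [-2.13, -1.83, 0, 0]], fingers=0)

```text
clock: 1.77
tool_pos: [492.1, 140.7, 226.4]
ee_rot: [0.153, 0.988, -0.0, -0.0]
contact_force: [0.2, -0.9, 0.4]
opening: 92.1
```

Request:
jog_arm(moves=[[0, 0, 0, 6], [0, 0, 0, 6], [0, 0, 0, 6], [0, 0, 0, 6], [0, 0, 0, 6], [0, 0, 0, 6], [0, 0, 0, 6], [0, 0, 0, 6], [0, 0, 0, 6], [0, 0, 0, 6], [0, 0, 0, 6], [0, 0, 0, 6], [0, 0, 0, 6], [0, 0, 0, 4], [0, 0, 0, 0]])

```text
clock: 3.02
tool_pos: [491.5, 142.1, 226.3]
ee_rot: [0.764, 0.645, -0.0, -0.0]
contact_force: [0.4, 0.0, 0.2]
opening: 91.7
```

```bash
cat >> h.py <<'E'
from scipy.spatial.transform import Rotation as Ro
def st():
    s=manip.state();R=Ro.from_quat(s["ee_rot"]).as_matrix()
    print("t",round(s["clock"],2),"pos",s["tool_pos"].round(1),"F",s["contact_force"].round(1),"M",s["moment"].round(2),"op",round(s["opening"],1),"yang",np.degrees(np.arctan2(R[1,1],R[0,1])).round(2),"tilt",R[:,2].round(3),"j",s["joints"].round(2))
    return s,R
def to(P):
    s,R=st();print("move cm tool:",(R.T@(np.array(P)-s["tool_pos"])/10).round(2))
def snap(n,name): cv2.imwrite(f"pics/{name}.png",cv2.cvtColor(manip.grab_frame(n),cv2.COLOR_RGB2BGR))
E
python3 - <<'E'
from h import *
to([491.5,142,111])
snap("top","t1");snap("side","s1")
crop("pics/t1.png","pics/t1c.png",150,130,160,120,5)
crop("pics/s1.png","pics/s1c.png",170,100,160,120,5)
E
```

```text
t 3.02 pos [491.5 142.1 226.3] F [0.4 0.  0.2] M [-0.12  0.09 -0.  ] op 91.7 yang -9.71 tilt [-0.001 -0.    -1.   ] j [-0.34  0.22  0.    1.91 -0.    1.01 -0.5 ]
move cm tool: [-0.000e+00  1.000e-02  1.153e+01]
```

View pics/t1c.png

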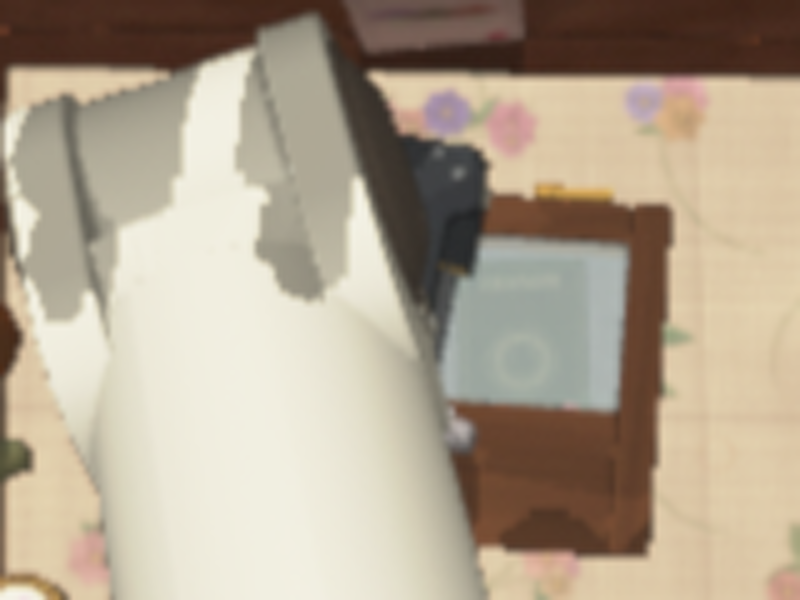

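View pics/s1c.png

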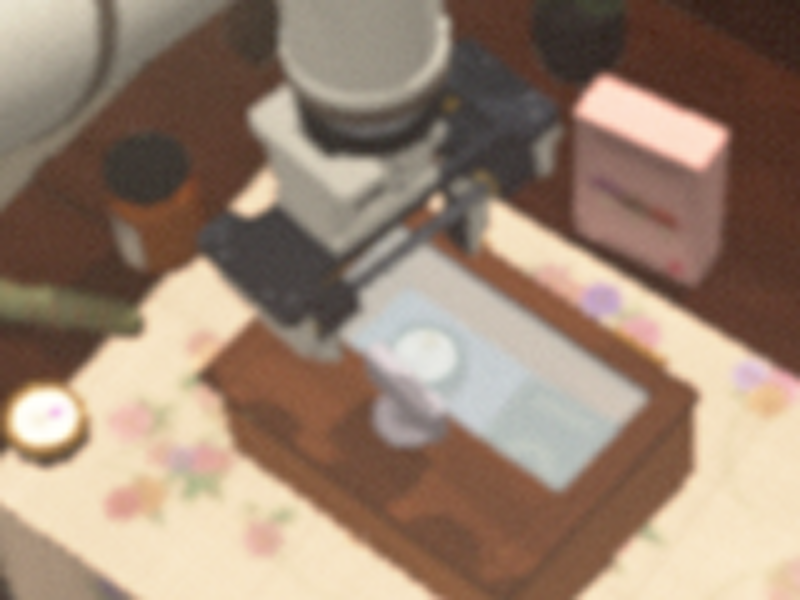

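The side view shows the hand upright above the wing with the jaws across it, the front finger at (325,340) and the wing at (405,390). The path down is clear, so I'll descend and grip.

Request:
jog_arm(moves=[[0, 0, 2, 0], [0, 0, 2, 0], [0, 0, 2, 0], [0, 0, 2, 0], [0, 0, 1.5, 0], [0, 0, 1, 0], [0, 0, 0.5, 0], [0, 0, 0.4, 0], [0, 0, 0, 0]])

```text
clock: 3.87
tool_pos: [491.8, 142.1, 112.5]
ee_rot: [0.763, 0.646, -0.0, -0.0]
contact_force: [-0.0, -0.3, -0.6]
opening: 92.2
```

Request:
jog_arm(moves=[[0, 0, 0, 0], [0, 0, 0, 0], [0, 0, 0, 0], [0, 0, 0, 0], [0, 0, 0, 0], [0, 0, 0, 0], [0, 0, 0, 0], [0, 0, 0, 0]], fingers=255)

```text
clock: 4.53
tool_pos: [491.9, 142.1, 112.7]
ee_rot: [0.764, 0.646, 0.0, -0.0]
contact_force: [0.8, -0.6, -0.5]
opening: 43.2
```

Run:
```python
from h import *
st()
snap("side","s2")
crop("pics/s2.png","pics/s2c.png",170,100,160,120,5)
```

```text
t 4.53 pos [491.9 142.1 112.7] F [ 0.8 -0.6 -0.5] M [-0.12  0.01 -0.02] op 43.2 yang -9.57 tilt [-0.  0. -1.] j [-0.33  0.38 -0.    2.    0.    0.76 -0.5 ]
```

View pics/s2c.png

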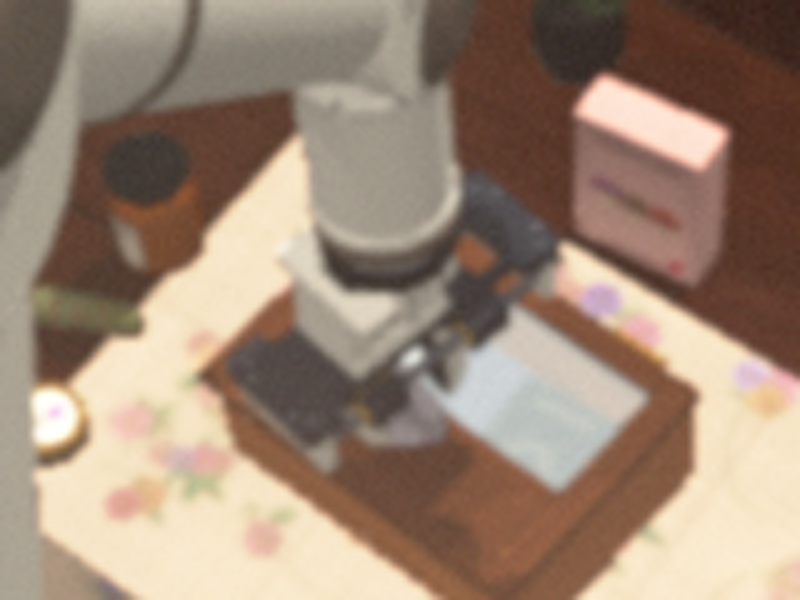

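The fingers are closing on either side of the wing at about (435,375) and still need time.

Request:
jog_arm(moves=[[0, 0, 0, 0], [0, 0, 0, 0], [0, 0, 0, 0], [0, 0, 0, 0], [0, 0, 0, 0], [0, 0, 0, 0], [0, 0, 0, 0], [0, 0, 0, 0]])

```text
clock: 5.25
tool_pos: [491.7, 142.1, 112.7]
ee_rot: [0.764, 0.646, -0.0, -0.0]
contact_force: [-1.2, 0.0, 0.9]
opening: 17.6
```

Run:
```python
from h import *
st()
```

```text
t 5.25 pos [491.7 142.1 112.7] F [-1.2  0.   0.9] M [-0.05  0.27 -0.03] op 17.6 yang -9.57 tilt [-0. -0. -1.] j [-0.33  0.38 -0.    2.    0.    0.76 -0.5 ]
```

Request:
jog_arm(moves=[[0, 0, 0, 0], [0, 0, 0, 0], [0, 0, 0, 0], [0, 0, 0, 5], [0, 0, 0, 5], [0, 0, 0, 5], [0, 0, 0, 5], [0, 0, 0, 5], [0, 0, 0, 5], [0, 0, 0, 5], [0, 0, 0, 5], [0, 0, 0, 0]])

```text
clock: 6.25
tool_pos: [491.8, 142.1, 112.7]
ee_rot: [0.939, 0.344, -0.0, 0.0]
contact_force: [-1.0, -0.1, 0.3]
opening: 17.2
```

Run:
```python
from h import *
st()
```

```text
t 6.25 pos [491.8 142.1 112.7] F [-1.  -0.1  0.3] M [-0.14  0.31 -0.05] op 17.2 yang -49.74 tilt [-0. -0. -1.] j [-0.46  0.38  0.15  2.01 -0.08  0.76 -1.13]
```

Request:
jog_arm(moves=[[0, 0, 0, 5], [0, 0, 0, 5], [0, 0, 0, 5], [0, 0, 0, 5], [0, 0, 0, 5], [0, 0, 0, 5], [0, 0, 0, 5], [0, 0, 0, 5], [0, 0, 0, 3], [0, 0, 0, 2], [0, 0, 0, 0], [0, 0, 0, 0]])

```text
clock: 7.25
tool_pos: [492.2, 141.9, 112.7]
ee_rot: [0.999, -0.038, 0.0, 0.0]
contact_force: [0.9, -0.3, -0.4]
opening: 17.1
```

Run:
```python
from h import *
st()
snap("side","s3")
crop("pics/s3.png","pics/s3c.png",170,100,160,120,5)
```

```text
t 7.25 pos [492.2 141.9 112.7] F [ 0.9 -0.3 -0.4] M [-0.27 -0.02  0.24] op 17.1 yang -94.4 tilt [ 0.001 -0.    -1.   ] j [-0.6   0.39  0.33  2.01 -0.18  0.77 -1.82]
```

View pics/s3c.png

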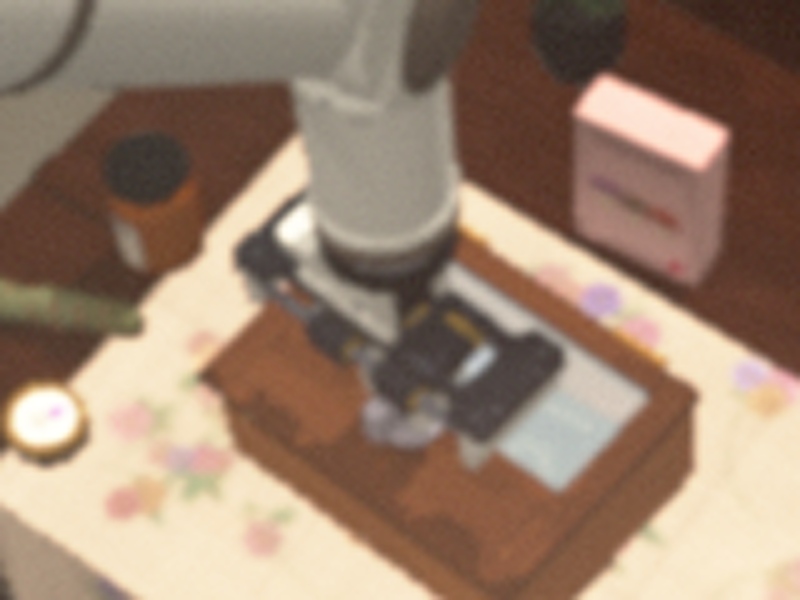

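The wrist moment jumped to 0.24 N m, so the knob is probably at its stop. I'll press a few degrees further to be sure.

Request:
jog_arm(moves=[[0, 0, 0, 2], [0, 0, 0, 2], [0, 0, 0, 0], [0, 0, 0, 0]])

```text
clock: 7.63
tool_pos: [492.5, 141.8, 112.8]
ee_rot: [0.997, -0.074, 0.001, 0.0]
contact_force: [2.7, -1.5, -2.2]
opening: 17.1
```

Run:
```python
from h import *
st()
```

```text
t 7.63 pos [492.5 141.8 112.8] F [ 2.7 -1.5 -2.2] M [-0.43 -0.39  0.35] op 17.1 yang -98.45 tilt [ 0.001 -0.    -1.   ] j [-0.62  0.39  0.34  2.01 -0.18  0.77 -1.88]
```

Request:
jog_arm(moves=[[0, 0, 0, 0], [0, 0, 0, 0], [0, 0, 0, 0], [0, 0, 0, 0], [0, 0, 0, 0], [0, 0, 0, -3], [0, 0, 0, -2.5], [0, 0, 0, 0]], fingers=120)

```text
clock: 8.3
tool_pos: [491.8, 142.3, 112.7]
ee_rot: [1.0, -0.026, -0.0, -0.0]
contact_force: [0.1, 0.4, 0.8]
opening: 48.5
```

Run:
```python
from h import *
st()
snap("side","s4");snap("top","t4")
for th in(1.57,):
  overlay("side","pics/s4.png","pics/s4o.png",190,120,130,110,6,(616.5,135,-.0515),th)
crop("pics/s4.png","pics/s4c.png",210,150,80,60,9)
```

```text
t 8.3 pos [491.8 142.3 112.7] F [0.1 0.4 0.8] M [-0.04  0.11 -0.02] op 48.5 yang -92.98 tilt [-0.  0. -1.] j [-0.6   0.39  0.32  2.01 -0.17  0.77 -1.8 ]
```

View pics/s4o.png

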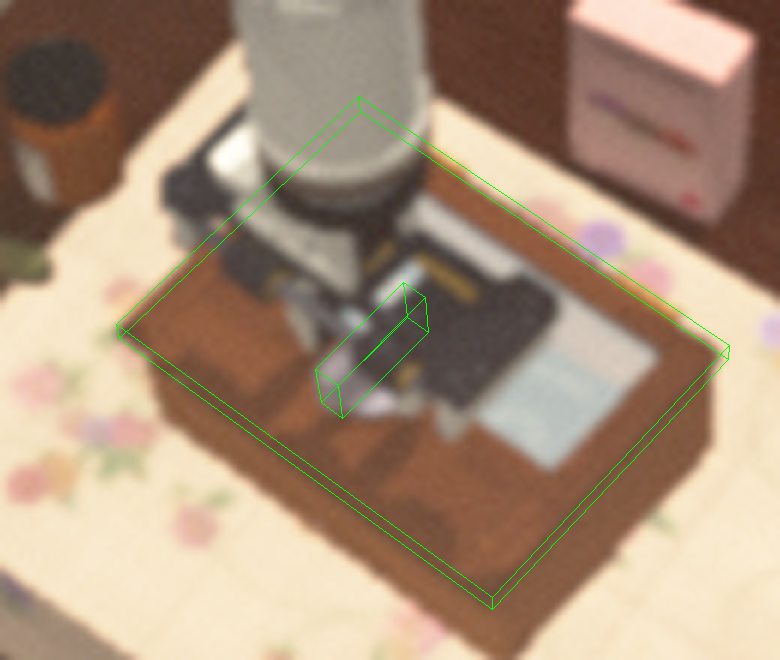

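View pics/s4c.png

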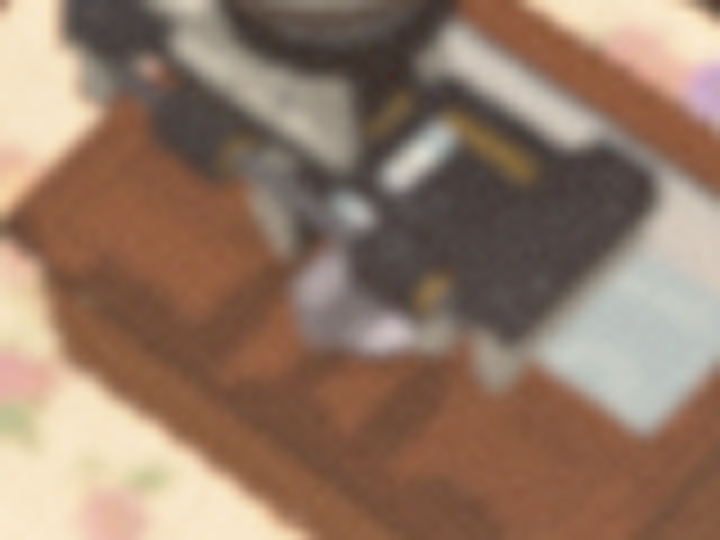

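View pics/t4.png

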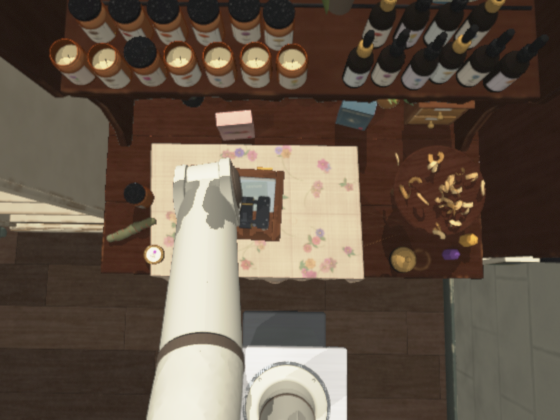

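The side view shows the wing's front end at (330,375) in the overlay, matching the unlocked model. I'll shift 6 mm towards the hinge to give the hand clearance from the lid, then regrip.

Request:
jog_arm(moves=[[0.3, 0, 0, 0], [0.3, 0, 0, 0], [0, 0, 0, 0], [0, 0, 0, 0], [0, 0, 0, 0], [0, 0, 0, 0], [0, 0, 0, 0], [0, 0, 0, 0], [0, 0, 0, 0], [0, 0, 0, 0], [0, 0, 0, 0], [0, 0, 0, 0]], fingers=255)

```text
clock: 9.4
tool_pos: [497.8, 141.6, 112.7]
ee_rot: [1.0, -0.027, -0.0, 0.0]
contact_force: [0.8, -0.6, -1.9]
opening: 17.3
```

Request:
jog_arm(moves=[[0.2, 0, -0.51, 0], [0.21, 0, -0.51, 0], [0.25, 0, -0.49, 0], [0.25, 0, -0.49, 0], [0.29, 0, -0.47, 0], [0.29, 0, -0.47, 0], [0.32, 0, -0.44, 0], [0.33, 0, -0.44, 0], [0, 0, 0, 0]])

```text
clock: 10.15
tool_pos: [513.6, 140.8, 150.3]
ee_rot: [1.0, -0.026, -0.006, 0.001]
contact_force: [-14.7, -0.7, 4.7]
opening: 17.2
```

Run:
```python
from h import *
st()
snap("side","s5")
overlay("side","pics/s5.png","pics/s5o.png",190,100,130,110,6,(616.5,135,-.0515),1.57,np.radians(20))
```

```text
t 10.15 pos [513.6 140.8 150.3] F [-14.7  -0.7   4.7] M [-0.11  3.54 -0.02] op 17.2 yang -93.02 tilt [-0.012 -0.001 -1.   ] j [-0.59  0.37  0.33  1.93 -0.16  0.88 -1.8 ]
```

View pics/s5o.png

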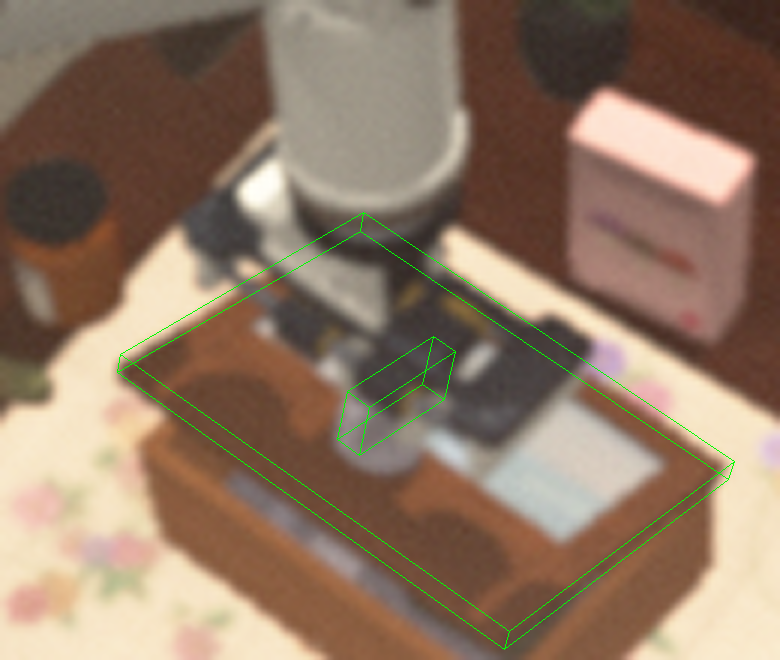

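The side view shows the lid following at about 20°, with the cam clear at (300,530). I'll continue along the arc.

Request:
jog_arm(moves=[[0.2, 0, -0.43, 0], [0.32, 0, -0.42, 0], [0.4, 0, -0.38, 0], [0.4, 0, -0.37, 0], [0.43, 0, -0.34, 0], [0.43, 0, -0.34, 0], [0.45, 0, -0.3, 0], [0.45, 0, -0.3, 0], [0, 0, 0, 0]])

```text
clock: 10.95
tool_pos: [546.9, 138.9, 179.8]
ee_rot: [1.0, -0.027, -0.004, 0.0]
contact_force: [-9.2, -0.8, 3.1]
opening: 14.1
```

Run:
```python
from h import *
st()
snap("side","s6")
overlay("side","pics/s6.png","pics/s6o.png",190,80,130,110,6,(616.5,135,-.0515),1.57,np.radians(40))
```

```text
t 10.95 pos [546.9 138.9 179.8] F [-9.2 -0.8  3.1] M [-0.24  2.48 -0.03] op 14.1 yang -93.06 tilt [-0.007 -0.    -1.   ] j [-0.57  0.39  0.34  1.83 -0.16  0.96 -1.78]
```

View pics/s6o.png

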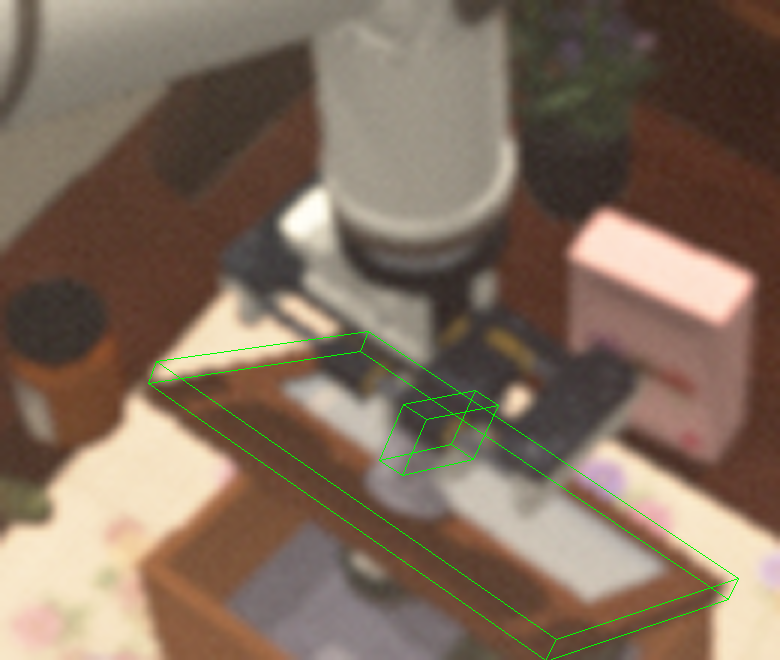

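The lid is at about 37–38°, slightly behind the 40° overlay, and the grip holds. Next I'll go to about 60°.

Request:
jog_arm(moves=[[0.49, 0, -0.26, 0], [0.49, 0, -0.26, 0], [0.5, 0, -0.22, 0], [0.51, 0, -0.22, 0], [0.52, 0, -0.17, 0], [0.52, 0, -0.17, 0], [0.53, 0, -0.13, 0], [0.54, 0, -0.12, 0], [0, 0, 0, 0]])

```text
clock: 11.75
tool_pos: [588.8, 136.7, 195.8]
ee_rot: [1.0, -0.027, -0.003, 0.0]
contact_force: [-7.9, -1.2, 3.5]
opening: 13.9
```

Run:
```python
from h import *
st()
snap("side","s7")
overlay("side","pics/s7.png","pics/s7o.png",190,80,130,110,6,(616.5,135,-.0515),1.57,np.radians(60))
```

```text
t 11.75 pos [588.8 136.7 195.8] F [-7.9 -1.2  3.5] M [-0.19  2.21 -0.01] op 13.9 yang -93.07 tilt [-0.005 -0.    -1.   ] j [-0.54  0.44  0.35  1.72 -0.17  1.02 -1.75]
```

View pics/s7o.png

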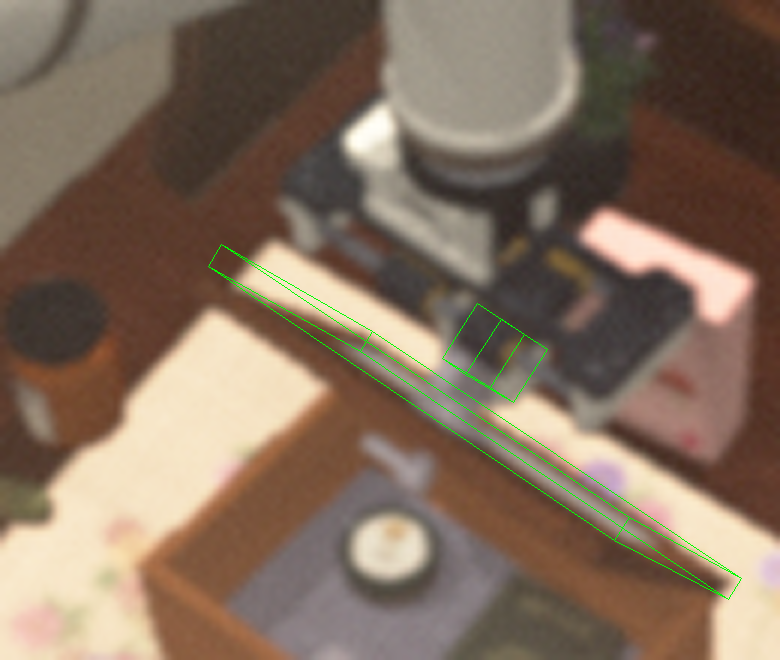

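The lid is at about 59°, matching the overlay. Before going further back, I'll check how far the pink box is behind the hand.

Run:
```python
from h import *
crop("pics/top0.png","pics/bx.png",205,95,60,50,10)
crop("pics/side0.png","pics/bxs.png",275,105,50,60,9)
```

```text
(no output)
```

View pics/bx.png

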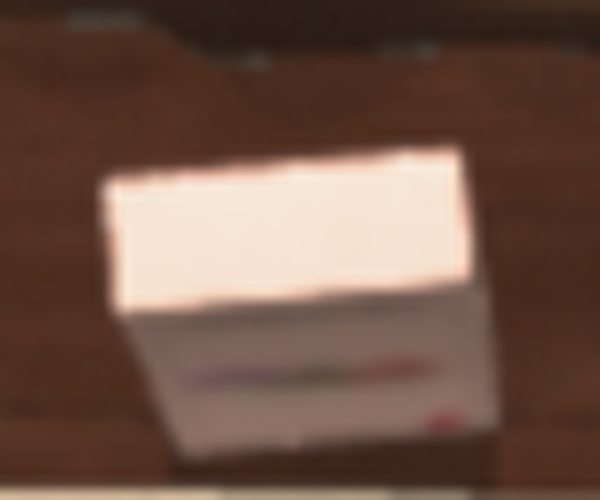

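View pics/bxs.png

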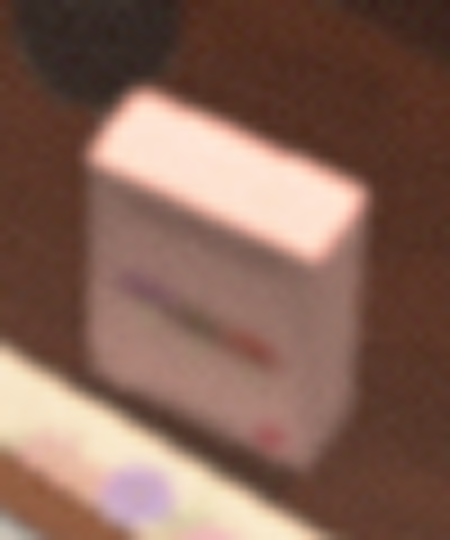

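Run:
```python
from h import *
print("box base",back("top",(205+18.5,95+45.5),0),back("top",(205+49.5,95+43),0))
Kt,rt,tt=cal("top");Ks,rs,ts=cal("side")
Pt=Kt@np.c_[cv2.Rodrigues(rt)[0],tt];Ps=Ks@np.c_[cv2.Rodrigues(rs)[0],ts]
X=cv2.triangulatePoints(Pt,Ps,np.array([[216.5,252],[126,123.]]),np.array([[285,309.7],[122.2,133.8]]))
print("box top front", (X[:3]/X[3]).T)
for z in(200,300,400,500):print("shelf edge",z,back("top",(235,97),z))
```

```text
box base [718.0847081  186.21286809   0.        ] [726.49407503  98.50878961   0.        ]
box top front [[719.21576874 188.62181913 120.59297597]
 [726.36840161  98.81693458 123.33594678]]
shelf edge 200 [764.58577097 133.86439598 200.        ]
shelf edge 300 [723.48309394 122.34798653 300.        ]
shelf edge 400 [682.3804169  110.83157709 400.        ]
shelf edge 500 [641.27773987  99.31516764 500.        ]
```

Run:
```python
from h import *
im=cv2.imread("pics/side0.png")
for z,c in((250,(255,0,0)),(300,(0,255,0)),(350,(0,0,255)),(400,(0,255,255)),(450,(255,255,0)),(500,(255,0,255))):
    q=proj("side",[back("top",(u,97),z) for u in(150,450)]).round().astype(int);print(z,q.tolist())
    cv2.line(im,tuple(map(int,q[0])),tuple(map(int,q[1])),c,1)
cv2.imwrite("pics/shelf.png",im[0:260,180:560])
cv2.imwrite("pics/shelf.png",cv2.resize(im[0:240,180:560],None,fx=2,fy=2))
```

```text
250 [[254, 69], [460, 180]]
300 [[253, 63], [454, 171]]
350 [[252, 57], [449, 161]]
400 [[251, 50], [442, 150]]
450 [[249, 42], [435, 139]]
500 [[248, 34], [428, 126]]
```

View pics/shelf.png

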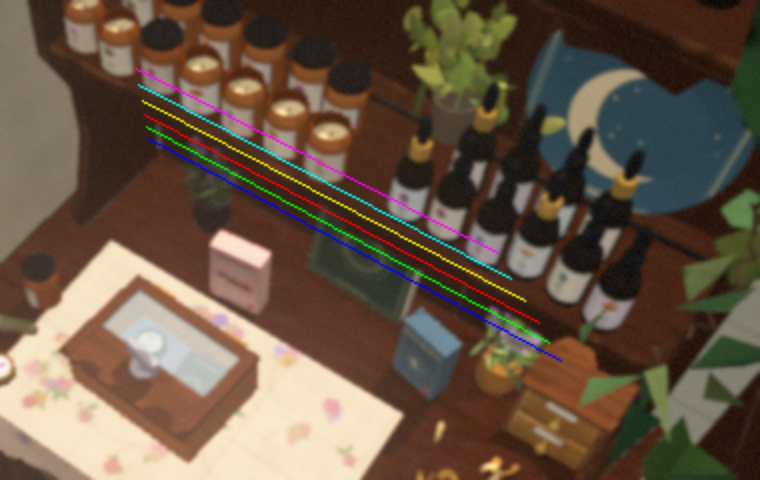

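Run:
```python
from h import *
snap("top","t7")
crop("pics/t7.png","pics/t7c.png",150,70,160,120,5)
for z in(350,400,450,500):print(z,"shelf",back("top",(215,97),z).round(0),[back("top",(215,v),z).round(0)[0] for v in(110,120,130,140)])
```

```text
350 shelf [702. 157. 350.] [np.float64(675.0), np.float64(655.0), np.float64(634.0), np.float64(614.0)]
400 shelf [682. 148. 400.] [np.float64(657.0), np.float64(637.0), np.float64(618.0), np.float64(599.0)]
450 shelf [661. 140. 450.] [np.float64(638.0), np.float64(620.0), np.float64(602.0), np.float64(584.0)]
500 shelf [641. 132. 500.] [np.float64(619.0), np.float64(602.0), np.float64(585.0), np.float64(569.0)]
```

View pics/t7c.png

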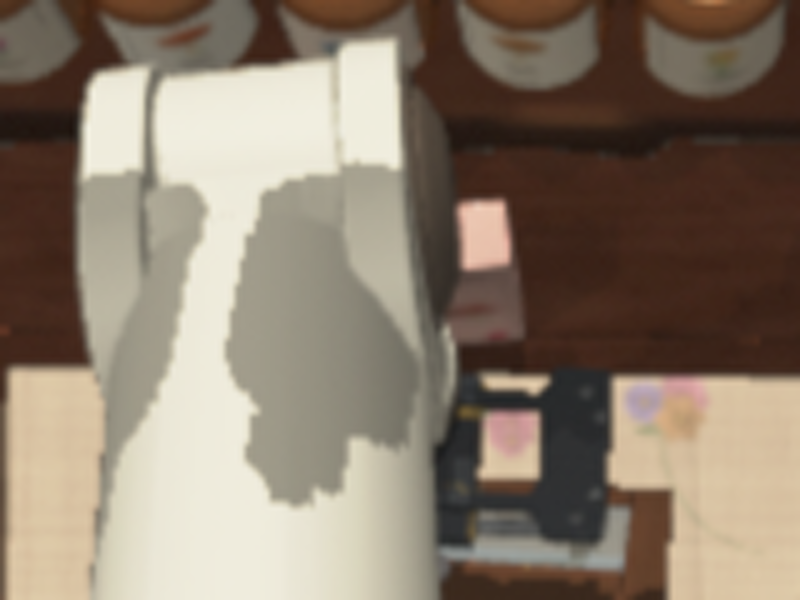

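The pink box (x≈718) and the shelf edge (about x 685 at z 400) are clear of the remaining ~28 mm of motion, though not by much. I'll go slowly and watch the force.

Request:
jog_arm(moves=[[0.36, 0, -0.06, 0], [0.36, 0, -0.05, 0], [0.36, 0, -0.04, 0], [0.36, 0, -0.03, 0], [0, 0, 0, 0]])

```text
clock: 12.27
tool_pos: [603.4, 135.9, 198.0]
ee_rot: [1.0, -0.027, -0.002, 0.0]
contact_force: [-7.4, -0.8, 5.3]
opening: 13.6
```

Request:
jog_arm(moves=[[0.36, 0, -0.02, 0], [0.36, 0, -0.01, 0], [0.36, 0, 0, 0], [0.36, 0, 0, 0], [0, 0, 0, 0]])

```text
clock: 12.68
tool_pos: [618.4, 135.1, 198.6]
ee_rot: [1.0, -0.027, -0.002, -0.0]
contact_force: [-7.3, -0.1, 6.2]
opening: 13.9
```

Run:
```python
from h import *
st()
snap("side","s8");snap("top","t8")
overlay("side","pics/s8.png","pics/s8o.png",190,80,130,110,6,(616.5,135,-.0515),1.57,np.radians(70))
crop("pics/t8.png","pics/t8c.png",150,70,160,120,5)
```

```text
t 12.68 pos [618.4 135.1 198.6] F [-7.3 -0.1  6.2] M [-0.24  2.14  0.03] op 13.9 yang -93.08 tilt [-0.003  0.    -1.   ] j [-0.51  0.48  0.34  1.64 -0.18  1.05 -1.74]
```

View pics/s8o.png

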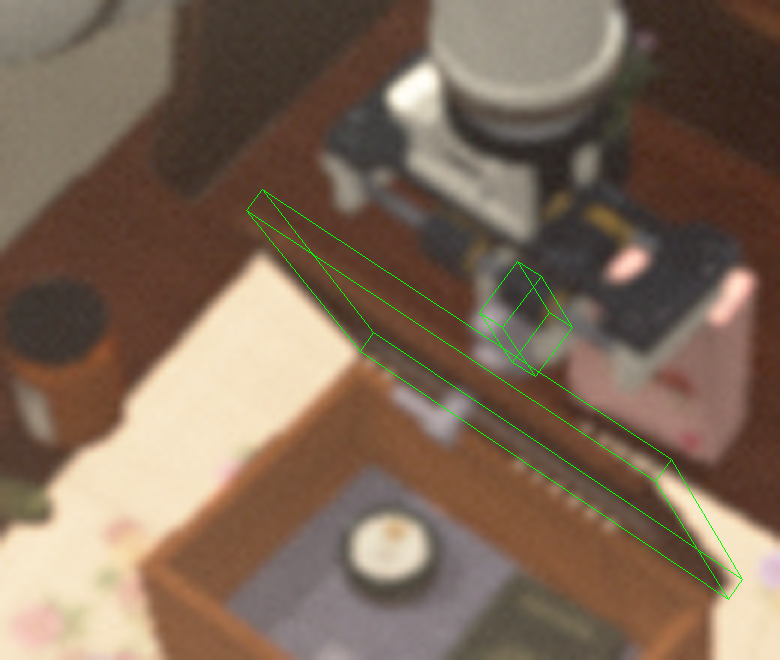

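View pics/t8c.png

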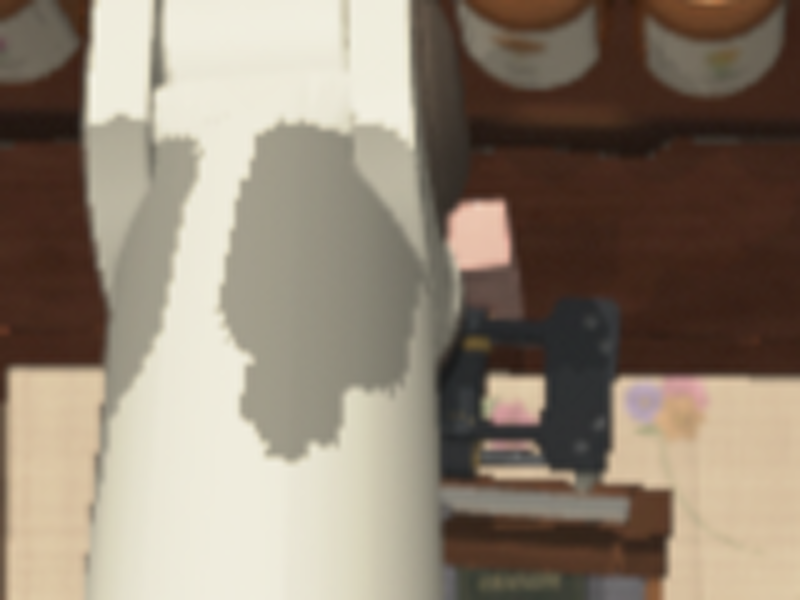

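Side view: the lid outline matches the 70° model closely. I'll push 4 mm more for margin and then release.

Request:
jog_arm(moves=[[0.2, 0, 0, 0], [0.2, 0, 0, 0], [0, 0, 0, 0]])

```text
clock: 13.03
tool_pos: [622.0, 134.9, 198.5]
ee_rot: [1.0, -0.027, -0.002, -0.0]
contact_force: [-8.0, -0.8, 6.0]
opening: 13.9
```

Request:
jog_arm(moves=[[0, 0, 0, 0], [0, 0, 0, 0], [0, 0, 0, 0], [0, 0, 0, 0], [0, 0, 0, 0], [0, 0, 0, 0], [0, 0, 0, 0]], fingers=100)

```text
clock: 13.62
tool_pos: [623.7, 135.0, 197.3]
ee_rot: [1.0, -0.027, 0.0, -0.0]
contact_force: [0.1, -0.3, 0.1]
opening: 54.2
```

Run:
```python
from h import *
st()
snap("side","s9")
overlay("side","pics/s9.png","pics/s9o.png",190,80,130,110,6,(616.5,135,-.0515),1.57,np.radians(72))
```

```text
t 13.62 pos [623.7 135.  197.3] F [ 0.1 -0.3  0.1] M [-0.04  0.15  0.02] op 54.2 yang -93.08 tilt [ 0.  0. -1.] j [-0.51  0.49  0.34  1.63 -0.18  1.05 -1.73]
```

View pics/s9o.png

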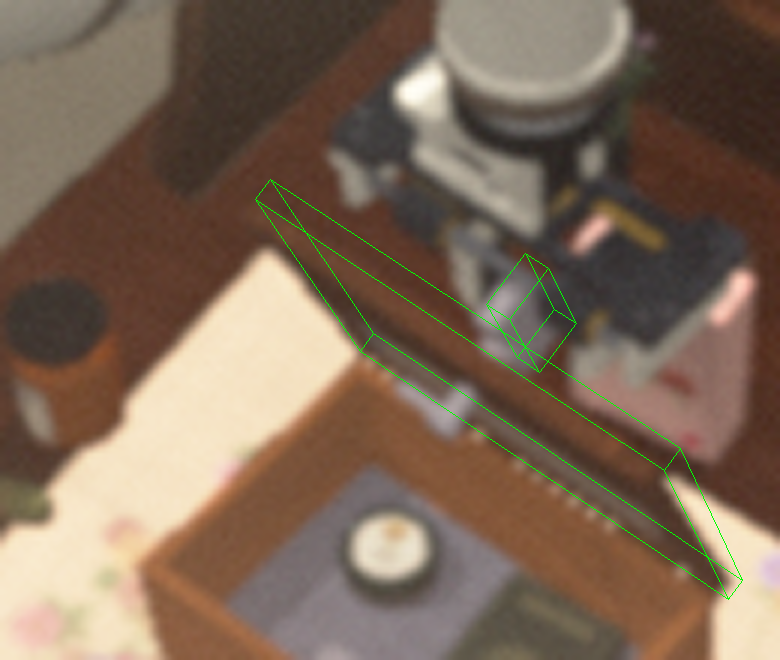

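The contact force is down to zero and the lid is standing by itself at about 71–72°, matching the model. I'll withdraw straight up.

Request:
jog_arm(moves=[[0, 0, -0.5, 0], [0, 0, -1, 0], [0, 0, -1, 0], [0, 0, -1, 0], [0, 0, -1, 0], [0, 0, -1, 0], [0, 0, -1, 0], [0, 0, -1, 0], [0, 0, -1, 0], [0, 0, -1, 0], [0, 0, -1, 0], [0, 0, -1, 0], [0, 0, 0, 0]])

```text
clock: 14.75
tool_pos: [624.9, 135.1, 315.1]
ee_rot: [1.0, -0.027, 0.002, -0.001]
contact_force: [0.1, 0.4, -0.8]
opening: 55.7
```

Run:
```python
from h import *
st()
snap("side","s10")
overlay("side","pics/s10.png","pics/s10o.png",190,60,130,110,6,(616.5,135,-.0515),1.57,np.radians(72))
```

```text
t 14.75 pos [624.9 135.1 315.1] F [ 0.1  0.4 -0.8] M [-0.05  0.12  0.  ] op 55.7 yang -93.08 tilt [ 0.004  0.001 -1.   ] j [-0.52  0.39  0.37  1.5  -0.15  1.27 -1.76]
```

View pics/s10o.png

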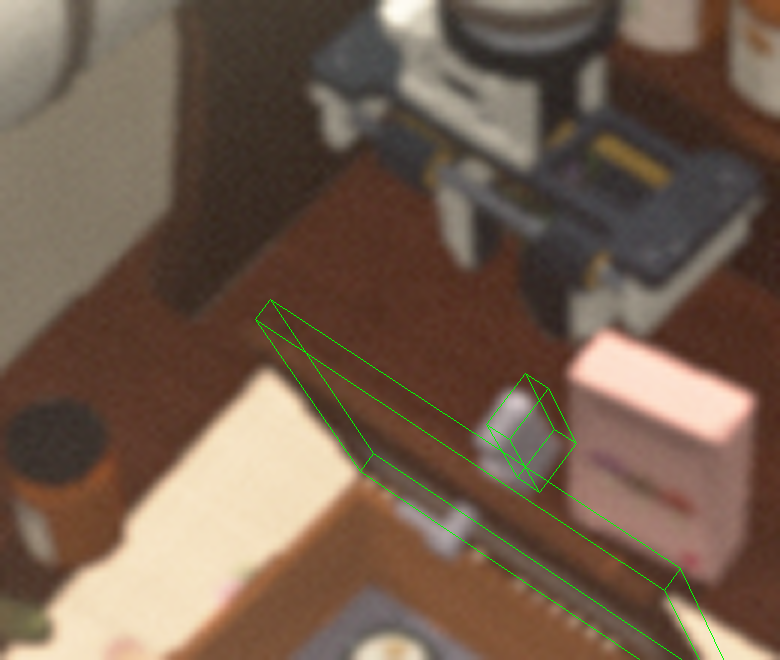

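Request:
jog_arm(moves=[[-1, 0, -0.3, 0], [-1.5, 0, 0, 0], [-1.5, 0, 0, 0], [-1.5, 0, 0, 0], [-1.5, 0, 0, 0], [-1.5, -1, 0, 0], [-1.5, -2, 0, 0], [-1.5, -2.2, 0, 0], [-1.5, -2.2, 0, 0], [-1.5, -2.2, 0, 0], [-1.5, -2.2, 0, 0], [-1, -2.2, 0, 0], [-1, -2.2, 0, 0], [-1, -2.2, 0, 0], [0, -2.2, 0, 0], [0, -2.2, 0, 0], [0, -2.2, 0, 0], [0, -2.2, 0, 0], [0, -2.2, 0, 0], [0, 0, 0, 0]])

```text
clock: 16.47
tool_pos: [446.8, 443.3, 313.9]
ee_rot: [1.0, -0.024, -0.001, -0.0]
contact_force: [-0.9, 0.6, -0.2]
opening: 55.3
```

Run:
```python
from h import *
st()
snap("side","s11");snap("top","t11")
for d in(66,70,74):
  overlay("top","pics/t11.png",f"pics/to{d}.png",170,130,130,100,6,(616.5,135,-.0515),1.57,np.radians(d))
overlay("side","pics/s11.png","pics/so.png",190,80,130,110,6,(616.5,135,-.0515),1.57,np.radians(70))
```

```text
t 16.47 pos [446.8 443.3 313.9] F [-0.9  0.6 -0.2] M [0.   0.21 0.02] op 55.3 yang -92.74 tilt [-0.002  0.001 -1.   ] j [-0.96  0.37  0.18  1.52 -0.07  1.27 -2.38]
```

View pics/t11.png

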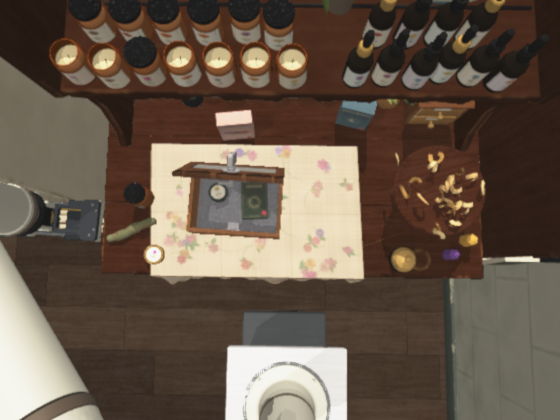

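View pics/to70.png

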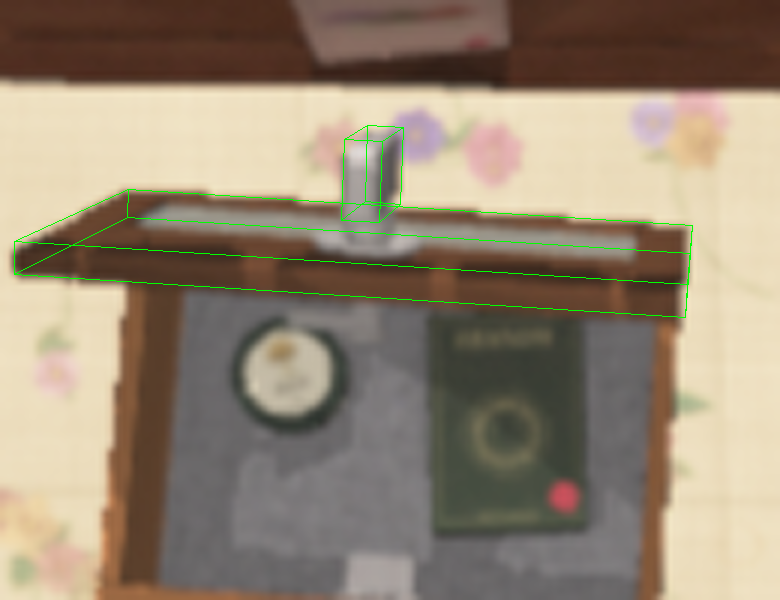

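View pics/so.png

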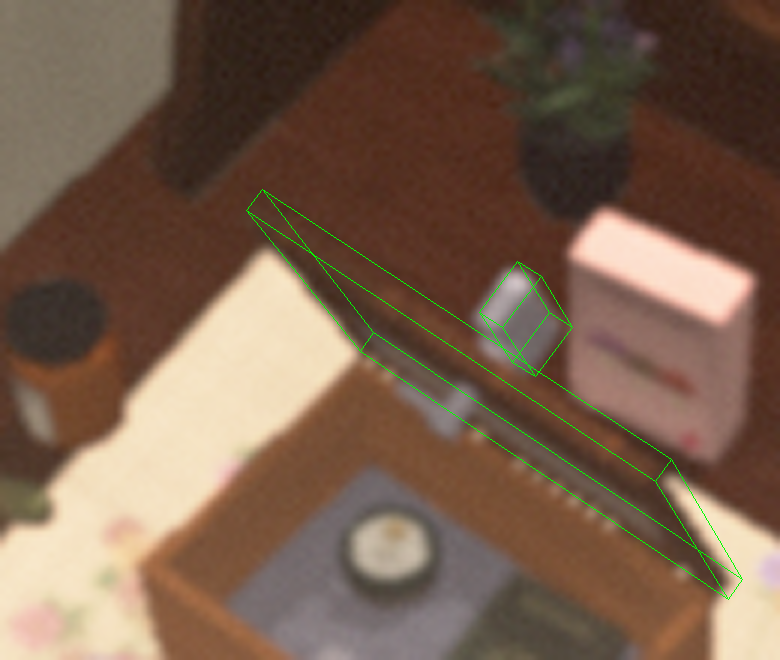

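The top view fits the 70° lid model to within about 1 px, and the wing points from the front to the hinge. The jar (137,195), tin (154,255) and bell (403,260) sit at the same pixels as at the start. The robot is touching nothing, so I'm handing in.

Run:
```python
from h import *
print(manip.sign_off())
```

```text
the job is handed in; nothing more can be done
None
```

The show case is unlocked and its lid stands open by itself at about 70–72°. I handed the job in at about 16.5 s on the robot's clock.

- **Knob:** I turned the wing clockwise with the lid down and pressed a few degrees past the expected stop. The wrist moment rose to 0.35 N m there. The pictures then showed the wing pointing from front to hinge. I have no direct reading of the latch angle.
- **Lid:** I regripped the wing 6 mm towards the hinge, lifted the lid along its arc, let go and backed away. The last overlays fit about 70° from the top camera and about 70–72° from the side camera. They differ by 1–2° at most, clear of the 65° asked for.
- **Neighbours:** The jar, tin and bell appear at the same pixels as in the first picture, judged by eye.
- **Forces:** The contact force was near zero at the end. The largest reading was about 15 N, when the lid was at about 20° on the way up. My planned arc ran slightly ahead of the lid there and the grip probably slid a few millimetres along the wing, which did no harm.

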